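Sweep the bench clear into the rail pen

TASK

Clear the bench for the next phone: with the closed fingers, sweep the tape roll, the eraser and the charger block across the bench top into the open side of the three-sided aluminium rail pen, until each lies wholly inside it. Slide them along the bench, never picking them up or tipping them over, and leave everything else (solder spool, white pot, flux bottle, tweezers) where it stands.

Things in the scene. Friction and masses are not known exactly. Their poses are not given: they have to be found in the camera images.
- pen: Three-sided pen of plain aluminium rails screwed to the bench (it cannot move), no floor: the bench runs on into it. Inside 200 mm wide (its x) and 130 mm deep (its y); rails 10 mm thick, 22 mm high. Origin at bench height in the middle of the open side; x runs along the open side, y points straight out of the opening, z up: the inside is x -100 to +100 mm, y -130 to 0 mm.
- tape: Narrow roll of orange tape lying flat, a ring 52 mm across with a hole of about 34 mm, 10 mm high, about 30 g, loose. Origin at the centre of its underside, z up.
- charger: White phone charger block, 35 x 34 mm and 24 mm high with two 16 mm prongs standing up from it (40 mm in all), about 50 g, loose. Origin at the centre of its underside, z up.
- eraser: Worn white eraser block lying flat, 17 mm (its x) by 50 mm (its y), 10 mm high, about 25 g, loose. Origin at the centre of its underside.
- eraser_end_a (a point): Middle of the eraser's end face on its +y side, 5 mm above its underside.
- eraser_end_b (a point): Middle of the eraser's end face on its -y side, 5 mm above its underside.
- spool: Solder wire spool standing on its flange, 53 mm across, 30 mm high, among the things to be swept; to be left alone. Origin at the centre of its underside.
- pot: White tip-cleaner pot, 58 mm across, 33 mm high; to be left alone. Origin at the centre of its underside.
- bottle: Flux bottle with a long upright needle, 36 mm across, 86 mm high; to be left alone. Origin at the centre of its underside.
- tweezers: Straight tweezers lying near the robot's edge of the bench, 135 mm long (its y), 15 mm wide, 10 mm high; to be left alone. Origin at the centre of its underside.

How it is judged (in metres and radians):
At the end, for the whole second after the job is handed in: All three lie flat and at rest between the rails, past the line across the open side (tape roll's centre by 24 mm or more, charger's centre by 16 mm, both ends of the eraser past it); spool, pot, bottle and tweezers are within 20 mm of where they stood (y of tape in the frame of pen between -0.13 and -0.024 m and x of tape in the frame of pen between -0.1 and 0.1 m and y of charger in the frame of pen between -0.13 and -0.016 m and x of charger in the frame of pen between -0.1 and 0.1 m and y of eraser_end_a in the frame of pen between -0.13 and -0 m and x of eraser_end_a in the frame of pen between -0.1 and 0.1 m and y of eraser_end_b in the frame of pen between -0.13 and -0 m and x of eraser_end_b in the frame of pen between -0.1 and 0.1 m and linear speed of each of tape, charger, eraser below 0.02 m/s and height (world z) of each of tape, charger, eraser below 0.012 m and angle between each of tape, charger, eraser's own z axis and vertical below 0.35 rad and distance of each of spool, pot, bottle, tweezers from where it was at the start of the episode below 0.02 m); the robot touches nothing.
It fails at once if the tape roll, charger or eraser is lifted off the bench (more than 20 mm) (height (world z) of any of tape, charger, eraser above 0.02 m).
It fails at once if the tape roll, charger or eraser is tipped over (angle between any of tape, charger, eraser's own z axis and vertical above 0.8 rad).
It fails at once if another thing on the bench is pushed away (more than 20 mm) (distance of any of spool, pot, bottle, tweezers from where it was at the start of the episode above 0.02 m).
It also fails if it takes over 72 s, if anything falls off the work surface, if the arm or the gripper's body presses on something with over 40 N, if the wrist force passes 120 N, or if a joint passes its speed limit or range.

ROBOT

A 6-joint arm with a two-finger parallel gripper is mounted at the origin on a cart in front of the work surface, level with it; the furniture and walls round the work are solid. World frame = base frame: x ahead of the robot, y to its left, z up, the work surface at z = 0. Lengths are in m, angles in degrees, forces in N, time in s.
With the tool pointing down it reaches from about 0.4 to 0.825 m from the base axis. Payload 7 kg.
Tool frame: the origin (TCP) lies on the centre line of the jaws, within the pads' length; the fingertips stand 19 mm ahead of it and the grasp point (between the pads) is the TCP; z points along the fingers, y is the line along which they close (so a half turn about z gives the same grasp; the last joint's range is limited). The gripper opens to 88 mm and grips with 3 to 60 N. Pads are 19 mm wide; open, the fingers measure 130 mm over their backs; the gripper's body (78 mm by 193 mm) begins 47 mm behind the grasp point.
Start: joints at [82.282, 20.546, 0.682, 0, -70.136, -16.507], TCP at [0.277, 0.616, 0.246] pointing down, gripper open.
Joint ranges: [-176.03, 176.03], [-82.01, 121.73], [-58.28, 71.71], [-173.87, 95.51], [-174.79, -0.11], [-173.66, 173.66]. Speed limits (degrees/s): [136.94, 136.94, 172.46, 180, 180, 180].

INTERFACE

Orientations are given as [roll, pitch, yaw] about the fixed x, y, z axes, in that order (R = Rz(yaw) Ry(pitch) Rx(roll)).
In Python, from plant import get_state, capture, close_job gives the robot as it stands.
- The arm moves only by the tool apply_moves, never from a script. Its argument "targets" is a list of rows, each a list of 7 numbers: the opening, from 0 (shut) to 1 (fully open), then the shift along the tool's x, y, z normalised to -1 to 1, where 1 is 1000 mm, then the turn, a rotation vector about the tool's x, y, z normalised to -1 to 1, where 1 is 90 degrees. In form: [[claw, tx, ty, tz, ax, ay, az], ...]. A call has 1 to 20 rows; each row shifts and turns the commanded pose from where the row before left it, along the tool's axes as they then stand; what a row does not reach is not made up. A row lasts 1/12 s, in which the tool goes at most 41.7 mm and 7.16 degrees, less where a joint would pass 70% of its speed; a pose out of reach is approached as far as the arm can. A call with a number of a shift or a turn outside -1 to 1 is refused whole. A call with a gripper value outside its range is refused whole. The fingers move at their own pace and stop on an object; "newtons" is the grip in N (left out, the last holds). Time passes only in rows, so rows that do not move let the fingers close. It gives the time, the measured TCP pose, the force, the opening and the grip force at its end, in the units of the state.
- get_state(): the state, without advancing time (a new reading comes with each control period).
- capture(name): name is "scene" or "top" or "wrist"; returns a dict with "frame" (384x512x3 uint8, red, green, blue), "range_z" (384x512 float32, m along the optical axis (not along the pixel's ray), 0 where there is no reading), "camera_matrix" (3x3 intrinsics, pixels), "T" (4x4, takes a point from camera to world coordinates). Camera axes: x right, y down, z forward; pixel columns grow to the right and rows downward; lengths in m; the calibration is good to about 2 mm. A picture is of the moment at which its call begins.
- close_job(): hands the job in; it is judged then, once.
The state is a dict: "time_s": time; "joints": joint angles; "qd": joint speeds; "joint_torque": joint torques, N m; "tcp_pos": TCP position; "eef_rot": TCP orientation; "contact_force": force on the tool from outside, world axes, zero at the start; "moment": the same for the moment, N m; "gripper_width": finger opening in m; "gripper_force": force on a finger pad.
Only numpy, scipy, OpenCV 4.12 (cv2) and the standard library are available. Lean on these libraries where they do the work, as an engineer would, in place of code of your own. Each camera call takes 0.05 s, during which the arm holds its last target. There are 200 camera calls.

## Working session

There is one attempt and no reset: what is moved stays moved. The work goes in short steps, Python scripts to look and compute and a tool call to move; the robot and the scene stay as the last step left them, time stands still between calls to the robot, and variables do not carry over. Pictures are saved under pics/ and viewed, at most 10 in all, crops included, and the job is handed in when it is done.

Besides the shell and the picture viewer there is one more tool, called after "Call:" by a JSON object that holds its "method" and its "body". apply_moves: Moves the arm, as the interface text tells. Scaled input: -1 to 1 covers 1000 mm each way for a shift and 90 degrees each way for a turn. Its arguments: {"type":"object","properties":{"targets":{"type":"array","items":{"type":"array","items":{"type":"number"}}},"newtons":{"type":"number"}},"required":["targets"]}

```bash
mkdir -p pics
python3 - <<'E'
from plant import *
import cv2,numpy as np
s=get_state();print({k:np.round(v,3) for k,v in s.items()})
for n in("top","scene"):
    c=capture(n);np.savez(n+".npz",**c);print(n,c["camera_matrix"].round(1).tolist(),c["T"].round(3).tolist())
    cv2.imwrite(f"pics/{n}0.png",c["frame"][:,:,::-1])
E
```

```text
{'time_s': np.float64(0.0), 'joints': array([ 8.2282e+01,  2.0592e+01,  6.3200e-01, -2.0000e-02, -7.0135e+01,
       -1.6507e+01]), 'qd': array([-0.035, -0.089, -0.006, -0.004, -0.042, -0.032]), 'joint_torque': array([-0.0000e+00, -5.8271e+01,  2.9306e+01,  6.9970e+00,  7.0000e-03,
       -0.0000e+00]), 'tcp_pos': array([0.277, 0.615, 0.245]), 'eef_rot': array([ 1.79903e+02, -9.00000e-03, -2.42310e+01]), 'contact_force': array([-0.155,  0.47 ,  0.69 ]), 'moment': array([ 0.022, -0.017,  0.011]), 'gripper_force': np.float64(0.0), 'gripper_width': np.float64(0.088)}
top [[489.7, 0.0, 256.2], [0.0, 489.7, 189.5], [0.0, 0.0, 1.0]] [[0.025, -0.991, 0.128, 0.313], [-1.0, -0.024, 0.011, -0.057], [-0.008, -0.129, -0.992, 1.62], [0.0, 0.0, 0.0, 1.0]]
scene [[433.8, 0.0, 258.4], [0.0, 433.8, 187.8], [0.0, 0.0, 1.0]] [[0.819, -0.241, 0.521, -0.216], [-0.574, -0.353, 0.739, -1.046], [0.006, -0.904, -0.428, 0.613], [0.0, 0.0, 0.0, 1.0]]
```

View pics/top0.png

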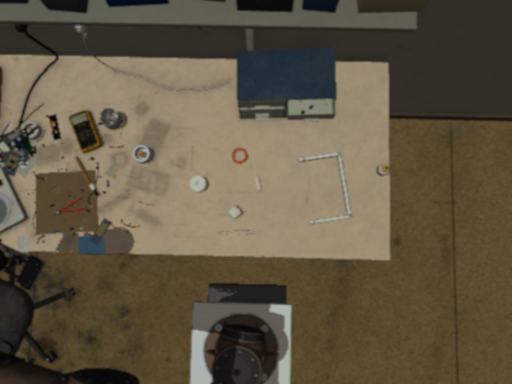

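View pics/scene0.png

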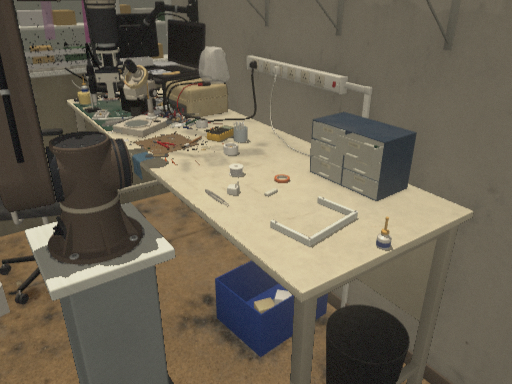

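The top view shows the tape at (240,155), eraser (257,184), charger (235,211), spool or pot at (199,184) and (142,154), tweezers (237,232), bottle (383,170), and the pen with its opening facing left, corners about (299,159), (340,154), (350,215), (311,221). Next I measure these.

```bash
cat > h.py <<'E'
import numpy as np,cv2
def ray(c,uv,z):
    K,T=c["camera_matrix"],c["T"]
    d=T[:3,:3]@np.linalg.inv(K)@np.array([uv[0],uv[1],1.]);o=T[:3,3]
    return (o+d*(z-o[2])/d[2])[:2]
def blobs(c,box,mask,z,amin=15):
    x0,y0,x1,y1=box
    m=np.zeros(mask.shape,np.uint8);m[y0:y1,x0:x1]=mask[y0:y1,x0:x1]
    for k in cv2.findContours(m,cv2.RETR_EXTERNAL,cv2.CHAIN_APPROX_NONE)[0]:
        if cv2.contourArea(k)<amin: continue
        P=np.array([ray(c,p[0],z) for p in k])
        r=cv2.minAreaRect((P*1000).astype(np.float32))
        yield k.mean(axis=(0,1)).round(0),np.round(r[0],0),np.round(r[1],0),round(r[2],1)
E
python3 - <<'E'
from h import *
c=dict(np.load("top.npz"))
f=c["frame"];hsv=cv2.cvtColor(f,cv2.COLOR_RGB2HSV)
print(f[184,257],f[211,235],f[190,300],f[184,199],f[185,345])
bg=cv2.medianBlur(f,51).astype(int);d=np.abs(f.astype(int)-bg).max(2)
m=((d>18)*255).astype(np.uint8)
for n,b,z in(("tape",(225,145,250,168),.01),("eraser",(248,170,268,196),.01),("charger",(222,202,248,222),.03),("spool",(185,170,212,196),.03),("pot",(128,142,157,168),.03),("bottle",(370,160,389,180),.03),("twz",(210,225,265,240),.01),("pen",(290,145,360,228),.022)):
    for r in blobs(c,b,m,z): print(n,*r)
for uv in((299,159),(340,154),(350,215),(311,221)):print(ray(c,uv,.022).round(3))
crop=np.hstack([cv2.resize(f[140:245,180:390],None,fx=3.8,fy=3.8,interpolation=cv2.INTER_CUBIC)])
cv2.imwrite("pics/crop.png",crop[:,:,::-1])
E
```

```text
[171 160 141] [173 166 150] [156 142 116] [174 176 162] [148 146 133]
tape [239. 155.] [637.  20.] [54. 57.] 1.4
eraser [257. 183.] [544. -40.] [41.  8.] 15.3
charger [236. 212.] [445.  25.] [37. 41.] 35.2
spool [199. 183.] [536. 149.] [66. 55.] 72.9
pot [145. 152.] [634. 336.] [70. 80.] 3.0
bottle [380. 172.] [ 588. -442.] [39. 23.] 41.1
bottle [385. 168.] [ 601. -460.] [20. 21.] 89.6
pen [333. 188.] [ 534. -265.] [220. 146.] 10.9
[ 0.626 -0.178]
[ 0.646 -0.314]
[ 0.444 -0.347]
[ 0.421 -0.22 ]
```

View pics/crop.png

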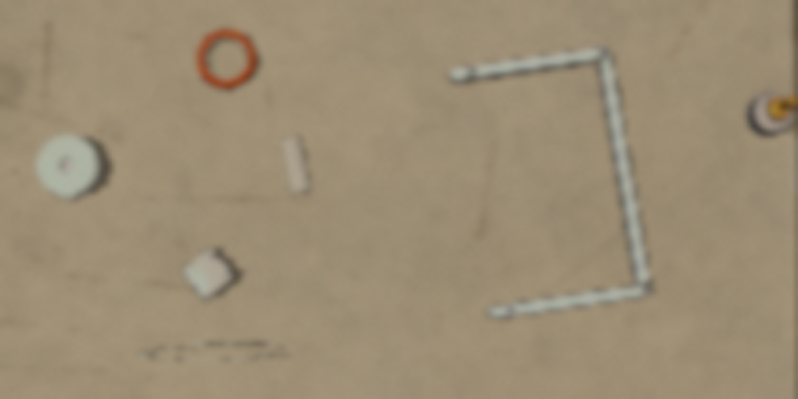

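The crop confirms the layout: tape at crop (227,58), eraser (296,165), charger (210,273), and spool (69,166). The pen opening centre is at about (0.522, -0.197), yawed about 11°. I'll turn the tool to yaw -79.1°, so that tool x points into the pen, and close the fingers on the way.

Call:
{"method": "apply_moves", "body": {"targets": [[0,0,0,0,0,0,0.061],[0,0,0,0,0,0,0.061],[0,0,0,0,0,0,0.061],[0,0,0,0,0,0,0.061],[0,0,0,0,0,0,0.061],[0,0,0,0,0,0,0.061],[0,0,0,0,0,0,0.061],[0,0,0,0,0,0,0.061],[0,0,0,0,0,0,0.061],[0,0,0,0,0,0,0.061]], "newtons": 20}}

```text
time_s: 0.93
tcp_pos: [0.2769, 0.6153, 0.245]
eef_rot: [180.0, -0.0, -79.4]
contact_force: [0.5, -0.2, 0.4]
gripper_width: 0.0267
gripper_force: 0.0
```

Call:
{"method": "apply_moves", "body": {"targets": [[0,0.0325,-0.0069,0,0,0,0],[0,0.0325,-0.0069,0,0,0,0],[0,0.0325,-0.0069,0,0,0,0],[0,0.0325,-0.0069,0,0,0,0],[0,0.0325,-0.0069,0,0,0,0],[0,0.0325,-0.0069,0,0,0,0],[0,0.0325,-0.0069,0,0,0,0],[0,0.0325,-0.0069,0,0,0,0],[0,0.0325,-0.0069,0,0,0,0],[0,0.0325,-0.0069,0,0,0,0],[0,0.0325,-0.0069,0,0,0,0],[0,0.0325,-0.0069,0,0,0,0],[0,0.0325,-0.0069,0,0,0,0],[0,0.0325,-0.0069,0,0,0,0],[0,0.0325,-0.0069,0,0,0,0],[0,0.0325,-0.0069,0,0,0,0],[0,0.0325,-0.0069,0,0,0,0],[0,0.0325,-0.0069,0,0,0,0],[0,0.0325,-0.0069,0,0,0,0],[0,0.0325,-0.0069,0,0,0,0]]}}

```text
time_s: 2.6
tcp_pos: [0.5353, 0.0016, 0.2454]
eef_rot: [180.0, 0.0, -79.1]
contact_force: [0.8, 0.8, 0.2]
gripper_width: 0.0008
gripper_force: 0.0
```

Run:
```python
from plant import *
import cv2,numpy as np
c=capture("wrist");np.savez("w.npz",**c);print(c["T"].round(3).tolist())
cv2.imwrite("pics/w.png",c["frame"][:,:,::-1])
```

```text
[[-0.982, -0.182, -0.05, 0.548], [-0.189, 0.948, 0.258, -0.067], [0.001, 0.263, -0.965, 0.383], [0.0, 0.0, 0.0, 1.0]]
```

View pics/w.png

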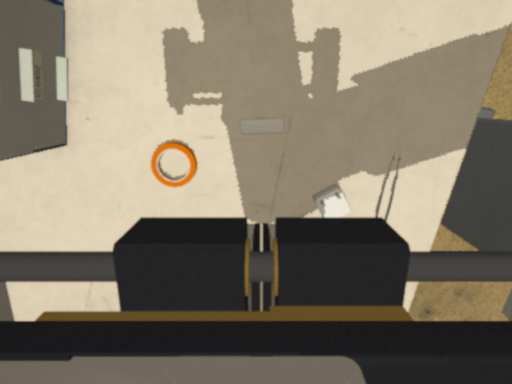

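The wrist view shows the eraser at (263,127), square to the fingers, the tape at (174,164) and the charger at about (332,203). I'll convert these to pen coordinates.

```bash
cat >> h.py <<'E'
O=np.array([.522,-.197]);a=np.radians(10.9);U=np.array([np.cos(a),np.sin(a)]);N=np.array([np.sin(a),-np.cos(a)])
def un(p): return (np.array([(p-O)@U,(p-O)@N])*1000).round(0)
E
python3 - <<'E'
from h import *
c=dict(np.load("w.npz"))
for n,uv,z in(("er",(263,127),.01),("erL",(241,127),.01),("erR",(285,127),.01),("tape",(174,164),.01),("ch",(332,203),.024),("tcp_px",(262,260),.245)):
    p=ray(c,uv,z);print(n,p.round(3),un(p))
E
```

```text
er [ 0.54  -0.039] [  47. -152.]
erL [ 0.564 -0.035] [  72. -152.]
erR [ 0.515 -0.044] [  22. -152.]
tape [0.633 0.022] [ 150. -194.]
ch [0.445 0.029] [ -32. -237.]
tcp_px [0.533 0.003] [  49. -194.]
```

Call:
{"method": "apply_moves", "body": {"targets": [[0,0,0.0035,0.03,0,0,0],[0,0,0,0.03,0,0,0],[0,0,0,0.03,0,0,0],[0,0,0,0.03,0,0,0],[0,0,0,0.03,0,0,0],[0,0,0,0.03,0,0,0],[0,0,0,0.02,0,0,0],[0,0,0,0.015,0,0,0],[0,0,0,0.006,0,0,0],[0,0,0,0,0,0,0]]}}

```text
time_s: 3.48
tcp_pos: [0.5306, 0.0022, 0.023]
eef_rot: [179.8, -0.0, -79.1]
contact_force: [-0.3, 0.7, 0.4]
gripper_width: 0.0003
gripper_force: 0.0
```

Call:
{"method": "apply_moves", "body": {"targets": [[0,0.008,0,0,0,0,0],[0,0.008,0,0,0,0,0],[0,0.01,0,0,0,0,0],[0,0.012,0,0,0,0,0],[0,0.014,0,0,0,0,0],[0,0.014,0,0,0,0,0],[0,0.014,0,0,0,0,0],[0,0.014,0,0,0,0,0],[0,0.014,0,0,0,0,0],[0,0.014,0,0,0,0,0],[0,0.014,0,0,0,0,0],[0,0.014,0,0,0,0,0],[0,0.014,0,0,0,0,0],[0,0.014,0,0,0,0,0],[0,0.014,0,0,0,0,0],[0,0.014,0,0,0,0,0],[0,0.014,0,0,0,0,0],[0,0.014,0,0,0,0,0],[0,0.014,0,0,0,0,0],[0,0.014,0,0,0,0,0]]}}

```text
time_s: 5.15
tcp_pos: [0.5813, -0.2561, 0.0245]
eef_rot: [180.0, 0.0, -79.1]
contact_force: [-0.8, 1.1, 1.4]
gripper_width: 0.0003
gripper_force: 1.0
```

Run:
```python
from plant import *
import cv2,numpy as np
c=capture("wrist");np.savez("w.npz",**c)
cv2.imwrite("pics/w2.png",c["frame"][:,:,::-1])
```

```text
(no output)
```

View pics/w2.png

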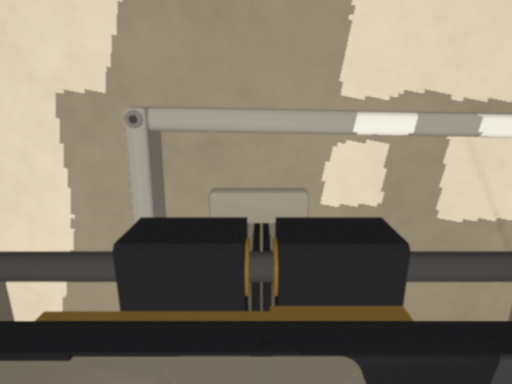

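The eraser sits flush against the fingers inside the pen, front edge at row 189 and back rail at row 132, so about 30 mm of clearance remains. I'll push 12 mm more, retreat, lift, and move behind the charger.

Call:
{"method": "apply_moves", "body": {"targets": [[0,0.006,0,0,0,0,0],[0,0.006,0,0,0,0,0],[0,0,0,0,0,0,0],[0,-0.015,0,0,0,0,0],[0,-0.015,0,-0.01,0,0,0],[0,0,0,-0.03,0,0,0],[0,0,0,-0.03,0,0,0],[0,0,0,-0.03,0,0,0]]}}

```text
time_s: 5.87
tcp_pos: [0.5772, -0.2351, 0.1263]
eef_rot: [180.0, 0.0, -79.0]
contact_force: [0.7, 0.1, -0.7]
gripper_width: 0.0004
gripper_force: 0.0
```

Call:
{"method": "apply_moves", "body": {"targets": [[0,-0.028,0.0067,0,0,0,0],[0,-0.028,0.0067,0,0,0,0],[0,-0.028,0.0067,0,0,0,0],[0,-0.028,0.0067,0,0,0,0],[0,-0.028,0.0067,0,0,0,0],[0,-0.028,0.0067,0,0,0,0],[0,-0.028,0.0067,0,0,0,0],[0,-0.028,0.0067,0,0,0,0],[0,-0.028,0.0067,0,0,0,0],[0,-0.028,0.0067,0,0,0,0],[0,-0.028,0.0067,0,0,0,0],[0,-0.028,0.0067,0,0,0,0],[0,0,0,0,0,0,0]]}}

```text
time_s: 6.95
tcp_pos: [0.4334, 0.0815, 0.1256]
eef_rot: [-179.9, 0.1, -78.9]
contact_force: [-0.4, 0.6, 0.3]
gripper_width: 0.0003
gripper_force: 0.0
```

Call:
{"method": "apply_moves", "body": {"targets": [[0,0,0,0.03,0,0,0],[0,0,0,0.03,0,0,0],[0,0,0,0.025,0,0,0],[0,0,0,0.012,0,0,0],[0,0,0,0.005,0,0,0],[0,0.008,0,0,0,0,0],[0,0.008,0,0,0,0,0],[0,0.008,0,0,0,0,0],[0,0.008,0,0,0,0,0],[0,0.008,0,0,0,0,0],[0,0.01,0,0,0,0,0],[0,0.01,0,0,0,0,0],[0,0.012,0,0,0,0,0],[0,0.012,0,0,0,0,0],[0,0.012,0,0,0,0,0],[0,0.012,0,0,0,0,0],[0,0.012,0,0,0,0,0],[0,0.012,0,0,0,0,0],[0,0.012,0,0,0,0,0],[0,0.006,0,0,0,0,0]]}}

```text
time_s: 8.62
tcp_pos: [0.4637, -0.0712, 0.0226]
eef_rot: [180.0, -0.0, -79.2]
contact_force: [0.2, 0.5, 0.3]
gripper_width: 0.0003
gripper_force: 0.4
```

Run:
```python
from plant import *
import cv2,numpy as np
c=capture("wrist");np.savez("w.npz",**c)
cv2.imwrite("pics/w3.png",c["frame"][:,:,::-1])
```

```text
(no output)
```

View pics/w3.png

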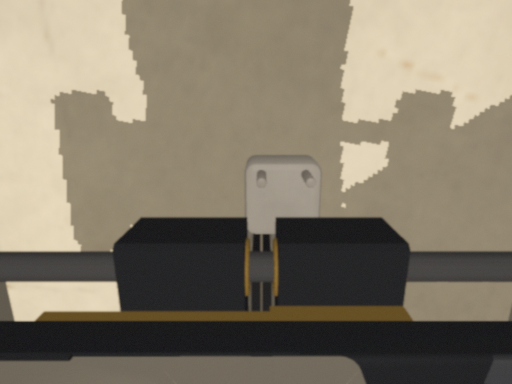

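The charger has squared up flush with the fingers at (283,195), offset about 10 mm towards -u, which suits me. Pushing on.

Call:
{"method": "apply_moves", "body": {"targets": [[0,0.008,0,0,0,0,0],[0,0.01,0,0,0,0,0],[0,0.012,0,0,0,0,0],[0,0.012,0,0,0,0,0],[0,0.012,0,0,0,0,0],[0,0.012,0,0,0,0,0],[0,0.012,0,0,0,0,0],[0,0.012,0,0,0,0,0],[0,0.012,0,0,0,0,0],[0,0.012,0,0,0,0,0],[0,0.012,0,0,0,0,0],[0,0.012,0,0,0,0,0],[0,0.012,0,0,0,0,0],[0,0.012,0,0,0,0,0],[0,0.012,0,0,0,0,0],[0,0.012,0,0,0,0,0],[0,0.008,0,0,0,0,0],[0,0.005,0,0,0,0,0],[0,0,0,0,0,0,0]]}}

```text
time_s: 10.25
tcp_pos: [0.5013, -0.266, 0.0224]
eef_rot: [180.0, -0.0, -79.2]
contact_force: [-0.3, -1.2, -0.2]
gripper_width: 0.0006
gripper_force: 0.0
```

Run:
```python
from plant import *
import cv2,numpy as np
from h import *
print(un(get_state()["tcp_pos"][:2]))
c=capture("wrist");np.savez("w.npz",**c)
cv2.imwrite("pics/w4.png",c["frame"][:,:,::-1])
```

```text
[-33.  64.]
```

View pics/w4.png

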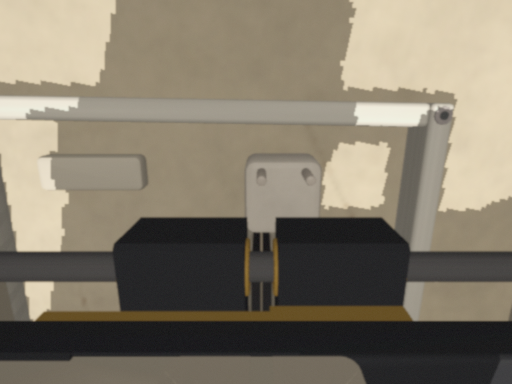

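The charger is in at (283,190), clear of the rails, and the eraser is at (92,172). Before going behind the tape, I'll check clearance to the cabinet from depth.

Run:
```python
from h import *
for n in("top","scene"):
    c=dict(np.load(n+".npz"));K=c["camera_matrix"];Z=c["range_z"]
    v,u=np.mgrid[:384,:512];P=np.stack([(u-K[0,2])/K[0,0]*Z,(v-K[1,2])/K[1,1]*Z,Z],-1)@c["T"][:3,:3].T+c["T"][:3,3]
    m=(Z>0)&(P[...,2]>.05)&(P[...,2]<.5)&(P[...,0]>.65)&(P[...,0]<1.1)&(P[...,1]<.15)&(P[...,1]>-.4)
    Q=P[m];print(n,len(Q),np.percentile(Q,[0.5,2,50,98,99.5],axis=0).round(3).tolist())
```

```text
top 9746 [[0.728, -0.392, 0.052], [0.732, -0.366, 0.06], [0.872, -0.13, 0.191], [1.004, 0.113, 0.202], [1.005, 0.14, 0.204]]
scene 22373 [[0.726, -0.398, 0.053], [0.731, -0.391, 0.06], [0.998, -0.202, 0.262], [1.005, 0.125, 0.491], [1.006, 0.143, 0.498]]
```

Call:
{"method": "apply_moves", "body": {"targets": [[0,-0.015,0,0,0,0,0],[0,-0.015,0,-0.01,0,0,0],[0,0,0,-0.03,0,0,0],[0,0,0,-0.03,0,0,0],[0,0,0,-0.03,0,0,0],[0,0,0,0,0,0,0]]}}

```text
time_s: 10.8
tcp_pos: [0.4988, -0.2357, 0.1286]
eef_rot: [-179.5, -0.2, -79.0]
contact_force: [1.7, -0.3, 0.6]
gripper_width: 0.0003
gripper_force: 0.0
```

The cabinet front is at x≈0.73, so I'll turn the tool to put its long side along the push direction (tool +y) and stay clear.

Call:
{"method": "apply_moves", "body": {"targets": [[0,0,0,0,0,0,-0.0671],[0,0,0,0,0,0,-0.0671],[0,0,0,0,0,0,-0.0671],[0,0,0,0,0,0,-0.0671],[0,0,0,0,0,0,-0.0671],[0,0,0,0,0,0,-0.0671],[0,0,0,0,0,0,-0.0671],[0,0,0,0,0,0,-0.0671],[0,0,0,0,0,0,-0.0671],[0,0,0,0,0,0,-0.0671],[0,0,0,0,0,0,0]]}}

```text
time_s: 11.72
tcp_pos: [0.4954, -0.235, 0.1224]
eef_rot: [-180.0, 0.0, -18.4]
contact_force: [-1.5, 0.8, 0.2]
gripper_width: 0.0004
gripper_force: 0.0
```

Call:
{"method": "apply_moves", "body": {"targets": [[0,0.0039,-0.0294,0,0,0,0],[0,0.0039,-0.0294,0,0,0,0],[0,0.0039,-0.0294,0,0,0,0],[0,0.0039,-0.0294,0,0,0,0],[0,0.0039,-0.0294,0,0,0,0],[0,0.0039,-0.0294,0,0,0,0],[0,0.0039,-0.0294,0,0,0,0],[0,0.0039,-0.0294,0,0,0,0],[0,0.0039,-0.0294,0,0,0,0],[0,0.0039,-0.0294,0,0,0,0],[0,0.0039,-0.0294,0,0,0,0],[0,0.0039,-0.0294,0,0,0,0],[0,0,0,0,0,0,0],[0,0,0,0,0,0,0]]}}

```text
time_s: 12.88
tcp_pos: [0.6533, 0.0854, 0.1218]
eef_rot: [180.0, 0.0, -18.8]
contact_force: [-0.5, -0.5, -0.5]
gripper_width: 0.0003
gripper_force: 0.0
```

Call:
{"method": "apply_moves", "body": {"targets": [[0,0.003,0,0.03,0,0,0],[0,0,0,0.03,0,0,0],[0,0,0,0.022,0,0,0],[0,0,0,0.012,0,0,0],[0,0,0,0.005,0,0,0],[0,0,0.006,0,0,0,0],[0,0,0.006,0,0,0,0],[0,0,0.006,0,0,0,0],[0,0,0.006,0,0,0,0],[0,0,0.006,0,0,0,0],[0,0,0.008,0,0,0,0],[0,0,0.008,0,0,0,0],[0,0,0.008,0,0,0,0],[0,0,0.008,0,0,0,0],[0,0,0.008,0,0,0,0],[0,0,0.008,0,0,0,0],[0,0,0.008,0,0,0,0],[0,0,0.008,0,0,0,0],[0,0,0.008,0,0,0,0]]}}

```text
time_s: 14.47
tcp_pos: [0.6228, -0.0148, 0.0234]
eef_rot: [180.0, 0.0, -18.7]
contact_force: [0.4, 0.3, -0.5]
gripper_width: 0.0001
gripper_force: 0.3
```

```bash
cat > t.py <<'E'
from plant import *
from h import *
s=get_state()["tcp_pos"];print("tcp",un(s[:2]))
for n in("wrist","top"):
    c=capture(n);h=cv2.cvtColor(c["frame"],cv2.COLOR_RGB2HSV)
    m=(((h[...,0]<14)&(h[...,1]>150)&(h[...,2]>60))*255).astype(np.uint8)
    for r in blobs(c,(150,100,400,300) if n=="top" else (0,0,512,384),m,.005,8): print(n,*r,un(r[1]/1000))
E
python3 t.py
```

```text
tcp [ 133. -160.]
wrist [346. 206.] [626. -62.] [50. 18.] 63.8 [ 128. -113.]
```

Call:
{"method": "apply_moves", "body": {"targets": [[0,0,0.006,0,0,0,0],[0,0,0.008,0,0,0,0],[0,0,0.01,0,0,0,0],[0,0,0.01,0,0,0,0],[0,0,0.01,0,0,0,0],[0,0,0.01,0,0,0,0],[0,0,0.01,0,0,0,0],[0,0,0.01,0,0,0,0],[0,0,0.01,0,0,0,0],[0,0,0.01,0,0,0,0],[0,0,0.01,0,0,0,0],[0,0,0.008,0,0,0,0],[0,0,0.006,0,0,0,0]]}}

```text
time_s: 15.65
tcp_pos: [0.585, -0.1268, 0.0235]
eef_rot: [180.0, 0.0, -18.8]
contact_force: [-0.2, -0.2, 0.1]
gripper_width: 0.0006
gripper_force: 0.1
```

```bash
python3 t.py
```

```text
tcp [ 75. -57.]
wrist [346. 205.] [ 588. -175.] [51. 19.] 63.8 [69. -9.]
```

Call:
{"method": "apply_moves", "body": {"targets": [[0,0,0.006,0,0,0,0],[0,0,0.008,0,0,0,0],[0,0,0.01,0,0,0,0],[0,0,0.01,0,0,0,0],[0,0,0.01,0,0,0,0],[0,0,0.01,0,0,0,0],[0,0,0.01,0,0,0,0],[0,0,0.008,0,0,0,0],[0,0,0.006,0,0,0,0],[0,0,0.003,0,0,0,0],[0,0,0,0,0,0,0],[0,0,-0.015,0,0,0,0],[0,0,-0.02,-0.01,0,0,0],[0,0,0,-0.03,0,0,0],[0,0,0,-0.03,0,0,0],[0,0,0,-0.03,0,0,0]]}}

```text
time_s: 17.08
tcp_pos: [0.5704, -0.1685, 0.1243]
eef_rot: [180.0, 0.1, -18.7]
contact_force: [0.6, -0.4, -0.1]
gripper_width: 0.0001
gripper_force: 0.0
```

Call:
{"method": "apply_moves", "body": {"targets": [[0,-0.02,-0.03,-0.02,0,0,0],[0,-0.02,-0.03,-0.02,0,0,0],[0,-0.02,-0.03,-0.02,0,0,0],[0,-0.02,-0.03,-0.02,0,0,0],[0,-0.01,-0.03,-0.02,0,0,0],[0,0,-0.03,-0.02,0,0,0],[0,0,-0.03,0,0,0,0],[0,0,-0.03,0,0,0,0],[0,0,-0.03,0,0,0,0],[0,0,-0.03,0,0,0,0],[0,0,0,0,0,0,0],[0,0,0,0,0,0,0]]}}

```text
time_s: 18.08
tcp_pos: [0.5817, 0.1454, 0.2428]
eef_rot: [180.0, 0.0, -18.6]
contact_force: [0.1, 0.2, -0.2]
gripper_width: 0.0002
gripper_force: 0.0
```

```bash
python3 t.py
python3 - <<'E'
from plant import *
from h import *
c=capture("top");f=c["frame"]
d=np.abs(f.astype(int)-np.load("top.npz")["frame"].astype(int)).max(2)
for n,(x0,y0,x1,y1) in dict(spool=(185,170,212,196),pot=(128,142,157,168),bottle=(370,160,389,180),twz=(210,225,265,240)).items():print(n,np.percentile(d[y0:y1,x0:x1],95))
cv2.imwrite("pics/end.png",cv2.resize(f[130:245,120:392],None,fx=2.9,fy=2.9,interpolation=cv2.INTER_CUBIC)[:,:,::-1])
E
```

```text
tcp [ 123. -325.]
top [319. 183.] [ 549. -247.] [47. 47.] 0.6 [17. 54.]
spool 72.0
pot 117.0
bottle 29.0
twz 59.0
```

View pics/end.png

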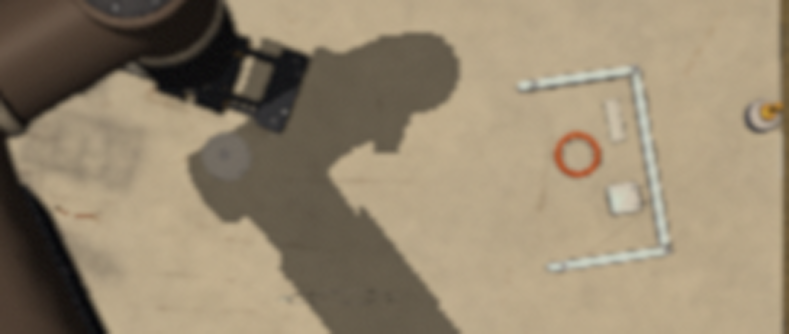

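The view shows the tape (578,155), eraser (616,120) and charger (624,198) all well inside the pen. The spool, bottle and tweezers are in place; the pot is hidden by the arm, but the fingers never went low near it. Handing in.

```bash
python3 -c "
from plant import *
print(close_job())"
```

```text
the job is handed in; nothing more can be done
None
```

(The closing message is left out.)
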